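# Find the full tin of cutter discs

### The arm

A 6-joint arm with a two-finger parallel gripper is mounted at the origin on the work surface. World frame = base frame: x ahead of the robot, y to its left, z up, the work surface at z = 0. Lengths are in m, angles in rad, forces in N, time in s.
With the tool pointing down it reaches from about 0.35 to 0.775 m from the base axis. Payload 5.5 kg.
Tool frame: the origin (TCP) lies at the very end of the fingers, on their centre line; the grasp point (between the pads) lies 19 mm behind it (env.grip_depth is the distance from the TCP to the grasp point, in m); z points along the fingers, x is the direction in which the jaws open and shut, and the axes are right-handed (so a half turn about z gives the same grasp; the last joint's range is limited). The gripper opens to 85 mm and grips with 20 to 120 N. Pads are 22 mm wide; open, the fingers measure 114 mm over their backs; the gripper's body (76 mm by 85 mm) begins 54 mm behind the grasp point. The pads swing forward as they close: fully open they stand 13 mm farther back than shut.
Start: joints at [-1.311, 0.313, 0.046, 1.304, 0, 1.431], TCP at [0.224, -0.53, 0.201] pointing down, gripper open.
Joint ranges: [-2.76, 2.76], [-0.86, 1.69], [-1.03, 1.26], [-2.2, 2.34], [-1.47, 1.5], [-3.14, 3.14]. Speed limits (rad/s): [2.57, 2.57, 3.14, 3.14, 3.14, 3.14].

### API

Orientations are given as a unit quaternion [w, x, y, z].
In Python, from cell import status, eyes, env gives the robot as it stands.
- The arm moves only by the shell command python3 -m pendant 'ROWS'. ROWS is JSON, a list of rows, each an object of numbers: "tx", "ty", "tz": the shift along the tool's x, y, z in mm; "ax", "ay", "az": the turn, a rotation vector about the tool's x, y, z in rad; "fingers": the finger opening in mm, from 0 to 85.4. A call has exactly 10 rows; each row shifts and turns the pose as measured when the row begins, along the tool's axes as they then stand; what a row does not reach is not made up. A row lasts 1/8 s, in which the tool goes at most 62.5 mm and 10.7 degrees, less where a joint would pass 70% of its speed; a pose out of reach is approached as far as the arm can. A call is refused whole if a number of a shift passes 62.5 or a number of a turn 0.188, either way. A call with a gripper value outside its range is refused whole. The fingers move at their own pace and stop on an object; the grip force is fixed at half the most. Time passes only in rows, so rows that do not move let the fingers close, or fill a call up. It gives the time, the measured TCP pose, the force and the opening at its end, in the units of the state.
- status.get_state(): the state, without advancing time (a new reading comes with each control period).
- eyes.capture(name): name is "scene" or "top" or "wrist"; returns a dict with "frame" (480x640x3 uint8, red, green, blue), "fx", "fy", "cx", "cy" (pixels), "rvec" (rotation vector, rad) and "tvec" (3), from world to camera coordinates, as OpenCV has them. Camera axes: x right, y down, z forward; pixel columns grow to the right and rows downward; lengths in m; the calibration is good to about 2 mm. A picture is of the moment at which its call begins. There is no depth.
- env.close_job(): hands the job in, once; it reports no verdict.
Trained networks look in a picture, given as the dict that the camera call returned (one of the last four; its "shot" number tells which), for a name from the list of things; names that differ only in an ending like _2 or _b are one class to them, and where a whole thing is asked for, a point or a joint stands for the part that bears it (a point fixed in the world has none). Each returns a list of dicts, best first, with "score" (0 to 1); they miss things now and then, are a little off and sometimes report something else, mostly with a low value. They report only what shows in the picture. A call takes as long as a camera call. They do not tell look-alikes from the thing itself.
- eyes.recognise(picture, query): "location" ([x, y, z] in m, in the coordinates of the camera as it stood for that picture, good to about 4 mm: the middle of the surface that is visible of it).
- eyes.silhouettes(picture, query): "pixels" (480x640 bool, what is visible of it).
The state is a dict: "clock": time; "joint_pos": joint angles; "joint_velocities": joint speeds; "joint_efforts": joint torques, N m; "tcp_pos": TCP position; "tool_rot": TCP orientation; "force": force on the tool from outside, world axes, zero at the start; "moment": the same for the moment, N m; "grip_width": opening from 0.0 (shut) to 1.0 (fully open).
Only numpy, scipy, OpenCV 4.12 (cv2) and the standard library are available. Lean on these libraries where they do the work, as an engineer would, in place of code of your own. Each camera call takes 0.05 s, during which the arm holds its last target.

### The job

Among the clutter on the sandwich counter stand three identical closed tins of cutter discs: one is full and clearly heavier, the other two are running low, and only their weight tells which. Heft them, set the two lighter ones down upright on the floor of the metal tray for restocking (not dropped), and hold the heaviest one up, upright and still, about 20 cm clear of the counter; finish while still holding it. Leave everything else where it stands.

Things in the scene. Friction and masses are not known exactly. Their poses are not given: they have to be found in the camera images.
- tin_a: one of three identical closed round tins, plain bright metal: body 58 mm across, lid 60 mm across and 15 mm deep at the top, 86 mm high over all; metal cutter discs lie loose inside and cannot be seen. Filled weight 0.17 to 0.24 kg for two of the tins and 0.44 to 0.54 kg for the third; any of the three may be the heavy one. Stands upright; origin at the centre of its underside, z axis up along the tin. The lid does not come off.
- tin_b: one of three identical closed round tins, plain bright metal: body 58 mm across, lid 60 mm across and 15 mm deep at the top, 86 mm high over all; metal cutter discs lie loose inside and cannot be seen. Filled weight 0.17 to 0.24 kg for two of the tins and 0.44 to 0.54 kg for the third; any of the three may be the heavy one. Stands upright; origin at the centre of its underside, z axis up along the tin. The lid does not come off.
- tin_c: one of three identical closed round tins, plain bright metal: body 58 mm across, lid 60 mm across and 15 mm deep at the top, 86 mm high over all; metal cutter discs lie loose inside and cannot be seen. Filled weight 0.17 to 0.24 kg for two of the tins and 0.44 to 0.54 kg for the third; any of the three may be the heavy one. Stands upright; origin at the centre of its underside, z axis up along the tin. The lid does not come off.
- tray: fixed shallow square metal tray, 250 x 250 mm outside, rim 18 mm high, walls 5 mm, floor 5 mm thick (its upper face 5 mm above the counter); origin at the centre of its underside, x and y along its sides, z up. Empty at the start; it does not move.
- tall_tin: bystander: taller, narrower closed metal tin, 46 mm across, 132 mm high; origin at the centre of its underside
- low_tin: bystander: low, wide closed metal tin, 80 mm across, 42 mm high; origin at the centre of its underside
- shaker: bystander: waisted metal shaker with a domed top, 52 mm across at the foot, 80 mm high; origin at the centre of its underside
Things that resemble listed ones, but are neither listed nor needed, are in the scene too. Leave any purple look-alike of the tin_c alone.

How it is judged:
By the outcome, as a careful person would: the job done as asked, in the order asked, and still so for the second after the job is handed in, while the arm keeps its last pose, push and grip.
It also fails if it takes over 72 s, if anything falls off the work surface, if the arm or the gripper's body presses on something with over 40 N, if the wrist force passes 120 N, or if a joint passes its speed limit or range.

## Working session

There is one attempt and no reset: what is moved stays moved. The work goes in short steps, Python scripts to look and compute and a shell command to move; the robot and the scene stay as the last step left them, time stands still between calls to the robot, and variables do not carry over. Pictures are saved under pics/ and viewed, and the job is handed in when it is done.

```bash
ls; mkdir -p pics
python3 - <<'E'
from cell import status, eyes, env
import cv2
s=status.get_state(); print(s, env.grip_depth)
for n in ["scene","top"]:
    p=eyes.capture(n); cv2.imwrite(f"pics/{n}0.png",p["frame"][:,:,::-1]); print(n,{k:v for k,v in p.items() if k!="frame"})
E
```

```text
pics
{'clock': 0.0, 'joint_pos': array([-1.31057345e+00,  3.14011576e-01,  4.49330182e-02,  1.30359087e+00,
       -1.05939212e-05,  1.43120905e+00]), 'joint_velocities': array([-0.00020854, -0.00016884, -0.0005255 ,  0.0004897 , -0.00144603,
        0.00074361]), 'joint_efforts': array([ 4.10254434e-04, -4.80616307e+01,  2.98538822e+01,  1.91680470e-02,
       -2.56310642e-05,  8.41636894e-07]), 'tcp_pos': array([ 0.22365722, -0.5290825 ,  0.19998378]), 'tool_rot': array([-6.17152668e-04,  8.33439340e-01, -5.52610160e-01, -7.04471635e-04]), 'force': array([ 0.35975403, -0.13710703,  0.31798509]), 'moment': array([-0.00582517,  0.01642399,  0.02947822]), 'grip_width': 0.9983602344089647} 0.0187
scene {'fx': 492.3007020166095, 'fy': 492.3007020166095, 'cx': 315.76649609895406, 'cy': 238.6064928685797, 'rvec': array([ 2.1328915 ,  1.59128507, -0.4596188 ]), 'tvec': array([-0.18240109, -0.43249932,  1.1473657 ]), 'shot': 1}
top {'fx': 499.5552022271113, 'fy': 499.5552022271113, 'cx': 304.1004720568669, 'cy': 235.09309216049564, 'rvec': array([ 2.16526148, -2.16074632,  0.10635622]), 'tvec': array([0.01138615, 0.55720574, 0.88278401]), 'shot': 2}
```

View pics/scene0.png

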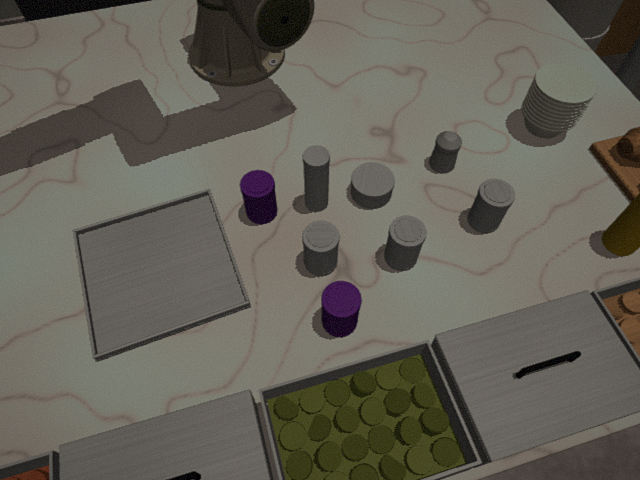

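View pics/top0.png

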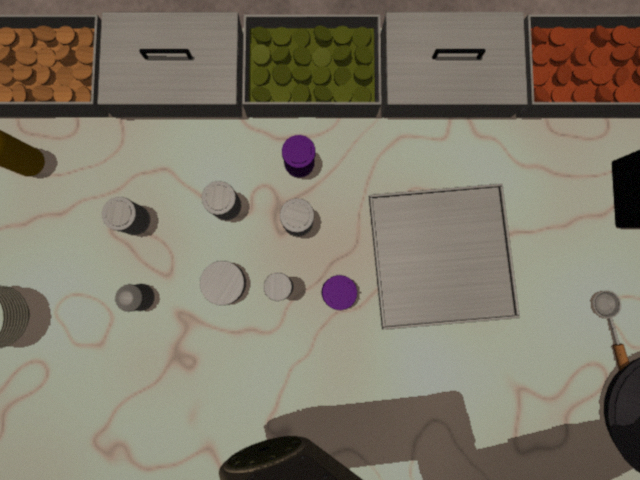

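The top view shows three plain metal tins with lids at about (120,214), (220,200) and (297,217). Look-alikes are the purple tins at (299,153) and (340,292). The bystanders are the low tin (222,283), the tall tin (278,286) and the shaker (130,297). The tray is at (443,256).

```bash
cat > h.py <<'E'
from cell import status, eyes, env
import cv2, numpy as np
from scipy.spatial.transform import Rotation as R
def ray(p,u,v,z):
    Rm=cv2.Rodrigues(np.array(p["rvec"]))[0]; c=-Rm.T@p["tvec"]
    d=Rm.T@np.array([(u-p["cx"])/p["fx"],(v-p["cy"])/p["fy"],1]); return c+d*(z-c[2])/d[2]
def world(p,l):
    Rm=cv2.Rodrigues(np.array(p["rvec"]))[0]; return Rm.T@(np.array(l)-p["tvec"])
def proj(p,X):
    return cv2.projectPoints(np.array([X],float),p["rvec"],p["tvec"],np.array([[p["fx"],0,p["cx"]],[0,p["fy"],p["cy"]],[0,0,1]]),None)[0].ravel()
def tcp():
    s=status.get_state(); w,x,y,z=s["tool_rot"]; return s,R.from_quat([x,y,z,w]).as_matrix()
E
python3 - <<'E'
from h import *
np.set_printoptions(precision=4,suppress=True)
for n in ["top","scene"]:
    p=eyes.capture(n)
    for q in ["tin_a","tray","tall_tin","low_tin","shaker"]:
        for d in eyes.recognise(p,q):
            w=world(p,d["location"]); print(n,q,round(d["score"],2),w,proj(p,w).round())
    if n=="top":
        for d in eyes.silhouettes(p,"tin_a"):
            m=d["pixels"]; ys,xs=np.nonzero(m); print("sil",round(d["score"],2),xs.min(),xs.max(),ys.min(),ys.max(),len(xs))
        for uv in [(370,196),(501,186),(518,317),(383,327)]: print("tray corner",ray(p,*uv,0.018))
        cv2.imwrite("pics/crop.png",cv2.resize(p["frame"][120:340,80:380,::-1],None,fx=2.6,fy=2.6,interpolation=3))
s,M=tcp(); print(M)
E
```

```text
top tin_a 0.97 [0.5862 0.3237 0.0826] [124. 215.]
top tin_a 0.96 [ 0.4537 -0.0486  0.0854] [340. 292.]
top tin_a 0.76 [0.611 0.156 0.084] [221. 201.]
top tin_a 0.66 [0.5815 0.0256 0.0812] [296. 218.]
top tin_a 0.55 [0.6943 0.0228 0.0799] [298. 154.]
top tray 0.56 [ 0.5197 -0.2464 -0.0005] [442. 257.]
top tall_tin 0.73 [0.4611 0.0539 0.1299] [278. 288.]
top low_tin 0.98 [0.4697 0.1574 0.0409] [223. 283.]
top shaker 0.89 [0.4481 0.3042 0.0665] [136. 295.]
top shaker 0.56 [0.6089 0.1563 0.0824] [221. 202.]
sil 0.96 102 149 198 235 1385
sil 0.95 281 313 199 236 999
sil 0.92 202 241 181 220 1139
sil 0.72 282 315 135 177 1161
tray corner [ 0.6319 -0.11    0.018 ]
tray corner [ 0.6511 -0.3541  0.018 ]
tray corner [ 0.4098 -0.3754  0.018 ]
tray corner [ 0.3912 -0.1308  0.018 ]
scene tin_a 0.72 [0.7119 0.0197 0.0884] [342. 304.]
scene tin_a 0.7 [ 0.4737 -0.053   0.0762] [257. 195.]
scene tin_a 0.6 [0.6272 0.1481 0.0803] [402. 238.]
scene tin_a 0.56 [0.6064 0.0219 0.0818] [322. 246.]
scene tray 0.81 [ 0.535  -0.2516  0.0033] [156. 275.]
scene tall_tin 0.94 [0.4775 0.0511 0.0946] [317. 176.]
scene low_tin 0.55 [0.4804 0.1553 0.0399] [372. 183.]
scene shaker 0.94 [0.4549 0.3026 0.0514] [443. 151.]
scene shaker 0.69 [0.4781 0.0496 0.0965] [316. 175.]
[[ 0.3892 -0.9211  0.    ]
 [-0.9211 -0.3892 -0.0001]
 [ 0.0001 -0.     -1.    ]]
```

View pics/crop.png

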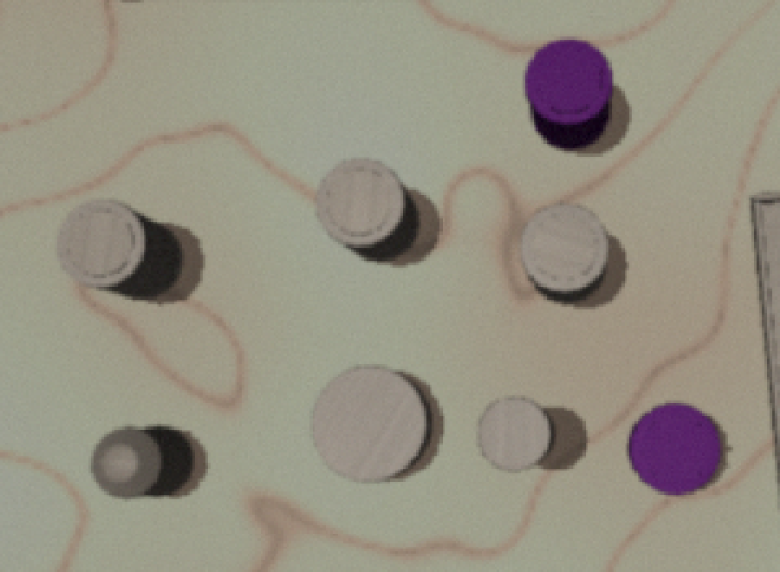

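The crop confirms the choice. The three plain metal tins with recessed lid rings have lid centres at crop px (103,243), (360,201) and (564,247). The two purple ones stay put.

```bash
cat >> h.py <<'E'
np.set_printoptions(precision=4,suppress=True)
def to(x,y,z,az=0):
    """displacement (mm) in tool axes after a turn az about tool z; also tilt fix"""
    s,M=tcp(); M2=M@R.from_rotvec([0,0,az]).as_matrix()
    print("tcp",s["tcp_pos"],"xang",np.degrees(np.arctan2(M[1,0],M[0,0])).round(1),"toolz",M[:,2],"F",s["force"],"g",round(s["grip_width"],3),"t",s["clock"])
    # tilt fix: rotation vec in tool axes taking tool z to world -z
    t=M.T@np.array([0,0,-1.]); print("tilt fix ax,ay",np.cross([0,0,1],t)[:2])
    print("shift mm",(M2.T@(np.array([x,y,z])-s["tcp_pos"])*1000).round(1))
E
python3 - <<'E'
from h import *
p=eyes.capture("top")
for c in [(103,243),(360,201),(564,247)]:
    u,v=80+c[0]/2.6,120+c[1]/2.6; print((round(u,1),round(v,1)),ray(p,u,v,.086))
p=eyes.capture("scene")
for uv in [(496,189.5),(407,229),(320,235)]: print(ray(p,*uv,.086))
to(.577,.024,.2,-.65)
E
```

```text
(119.6, 213.5) [0.5882 0.3307 0.086 ]
(218.5, 197.3) [0.6166 0.1604 0.086 ]
(296.9, 215.0) [0.5859 0.0245 0.086 ]
[0.5856 0.3327 0.086 ]
[0.6164 0.16   0.086 ]
[0.5875 0.0238 0.086 ]
tcp [ 0.2238 -0.5297  0.201 ] xang -67.1 toolz [ 0.0001 -0.0002 -1.    ] F [ 0.5527  0.383  -0.191 ] g 0.999 t 0.85
tilt fix ax,ay [ 0.     -0.0002]
shift mm [  30.7 -656.     0.9]
```

```bash
python3 -m pendant '[{"az":-0.163,"ty":-40},{"az":-0.163,"ty":-50},{"az":-0.163,"ty":-50},{"az":-0.163,"ty":-50},{"ty":-60},{"ty":-60},{"ty":-60},{"ty":-60},{"ty":-60},{"fingers":85}]'
python3 -c "
from h import *
to(.577,.024,.2)"
```

```text
tcp [ 0.2238 -0.5297  0.201 ] xang -67.1 toolz [ 0.0001 -0.0002 -1.    ] F [ 0.5527  0.383  -0.191 ] g 0.999 t 0.85
tilt fix ax,ay [ 0.     -0.0002]
shift mm [-372.6 -540.9    0.9]validation failed for argument at $[0]...
```

```bash
python3 -m pendant --help | head -30; python3 -m pendant '[{"tx":0,"ty":-40,"tz":0,"ax":0,"ay":0,"az":-0.163,"fingers":85},{"tx":0,"ty":-50,"tz":0,"ax":0,"ay":0,"az":-0.163,"fingers":85},{"tx":0,"ty":-50,"tz":0,"ax":0,"ay":0,"az":-0.163,"fingers":85},{"tx":0,"ty":-50,"tz":0,"ax":0,"ay":0,"az":-0.163,"fingers":85},{"tx":0,"ty":-60,"tz":0,"ax":0,"ay":0,"az":0,"fingers":85},{"tx":0,"ty":-60,"tz":0,"ax":0,"ay":0,"az":0,"fingers":85},{"tx":0,"ty":-60,"tz":0,"ax":0,"ay":0,"az":0,"fingers":85},{"tx":0,"ty":-60,"tz":0,"ax":0,"ay":0,"az":0,"fingers":85},{"tx":0,"ty":-60,"tz":0,"ax":0,"ay":0,"az":0,"fingers":85},{"tx":0,"ty":0,"tz":0,"ax":0,"ay":0,"az":0,"fingers":85}]'
python3 -c "
from h import *
to(.586,.024,.2)"
```

```text
clock: 2.1
tcp_pos: [0.5244, -0.1422, 0.2004]
tool_rot: [0.001, 0.969, -0.248, 0.002]
force: [-0.3, -0.7, -0.0]
grip_width: 0.995
tcp [ 0.5244 -0.1422  0.2004] xang -28.7 toolz [ 0.004  -0.0031 -1.    ] F [-0.3011 -0.7365 -0.0203] g 0.995 t 2.1
tilt fix ax,ay [ 0.0008 -0.0049]
shift mm [ -25.7 -175.4    0.1]invalid input: not JSON, or not a number
```

```bash
python3 -m pendant '[{"tx":-5,"ty":-44,"tz":0,"ax":0,"ay":0,"az":0,"fingers":85},{"tx":-10,"ty":-44,"tz":0,"ax":0,"ay":-0.005,"az":0,"fingers":85},{"tx":-10,"ty":-44,"tz":0,"ax":0,"ay":0,"az":0,"fingers":85},{"tx":0,"ty":-43,"tz":20,"ax":0,"ay":0,"az":0,"fingers":85},{"tx":0,"ty":0,"tz":30,"ax":0,"ay":0,"az":0,"fingers":85},{"tx":0,"ty":0,"tz":25,"ax":0,"ay":0,"az":0,"fingers":85},{"tx":0,"ty":0,"tz":0,"ax":0,"ay":0,"az":0,"fingers":85},{"tx":0,"ty":0,"tz":0,"ax":0,"ay":0,"az":0,"fingers":85},{"tx":0,"ty":0,"tz":0,"ax":0,"ay":0,"az":0,"fingers":85},{"tx":0,"ty":0,"tz":0,"ax":0,"ay":0,"az":0,"fingers":85}]'
python3 - <<'E'
from h import *
to(.5865,.024,.026)
p=eyes.capture("wrist"); cv2.imwrite("pics/w1.png",p["frame"][:,:,::-1])
s,M=tcp(); print("lid px",proj(p,[.5865,.024,.086]),"tcp px",proj(p,s["tcp_pos"]), "tcp axis at lid",proj(p,[*s["tcp_pos"][:2],.086]))
for d in eyes.recognise(p,"tin_c"): w=world(p,d["location"]); print(round(d["score"],2),w,proj(p,w))
E
```

```text
clock: 3.35
tcp_pos: [0.5908, 0.0191, 0.127]
tool_rot: [0.002, 0.968, -0.252, 0.003]
force: [0.3, -0.2, -0.7]
grip_width: 0.995
tcp [0.5908 0.0191 0.127 ] xang -29.2 toolz [ 0.0059 -0.005  -1.    ] F [ 0.3188 -0.1803 -0.7492] g 0.995 t 3.35
tilt fix ax,ay [ 0.0015 -0.0076]
shift mm [ -6.9  -2.4 101. ]
lid px [311.0688 248.6638] tcp px [321.2766 278.8697] tcp axis at lid [320.4205 251.7246]
0.94 [ 0.4749 -0.0363  0.0688] [227.5699 365.7366]
0.92 [0.5906 0.0284 0.0829] [313.1985 238.7222]
0.9 [0.6134 0.1524 0.0879] [236.5446  31.1671]
0.66 [0.6932 0.0265 0.0871] [461.9965 165.4641]
```

View pics/w1.png

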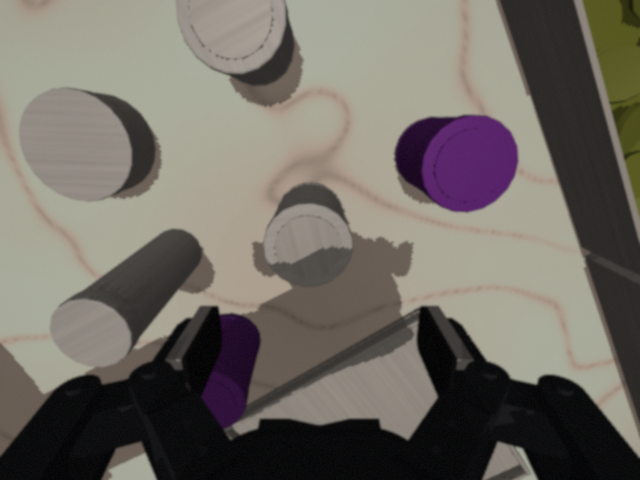

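The wrist view shows the plain tin's lid centred near (308,244), midway between the fingers, and clear of the purple tins at (470,163) and (230,370). Next I'll centre, descend, close and lift.

```bash
python3 -m pendant '[{"tx":-8,"ty":-4,"tz":0,"ax":0.0015,"ay":-0.0076,"az":0,"fingers":85},{"tx":0,"ty":0,"tz":20,"ax":0,"ay":0,"az":0,"fingers":85},{"tx":0,"ty":0,"tz":30,"ax":0,"ay":0,"az":0,"fingers":85},{"tx":0,"ty":0,"tz":30,"ax":0,"ay":0,"az":0,"fingers":85},{"tx":0,"ty":0,"tz":20,"ax":0,"ay":0,"az":0,"fingers":85},{"tx":0,"ty":0,"tz":0,"ax":0,"ay":0,"az":0,"fingers":40},{"tx":0,"ty":0,"tz":0,"ax":0,"ay":0,"az":0,"fingers":40},{"tx":0,"ty":0,"tz":0,"ax":0,"ay":0,"az":0,"fingers":40},{"tx":0,"ty":0,"tz":0,"ax":0,"ay":0,"az":0,"fingers":40},{"tx":0,"ty":0,"tz":0,"ax":0,"ay":0,"az":0,"fingers":40}]'
python3 - <<'E'
from h import *
to(.5865,.024,.20)
p=eyes.capture("scene"); cv2.imwrite("pics/s1.png",p["frame"][100:400,150:550,::-1])
E
```

```text
clock: 4.7
tcp_pos: [0.5857, 0.0302, 0.028]
tool_rot: [-0.001, 0.968, -0.25, 0.001]
force: [-0.7, -0.3, -4.8]
grip_width: 0.682
tcp [0.5857 0.0302 0.028 ] xang -29.0 toolz [ 0.0027  0.0019 -1.    ] F [-0.6588 -0.314  -4.8454] g 0.682 t 4.7
tilt fix ax,ay [-0.0029 -0.0014]
shift mm [   3.9    4.5 -172. ]
```

View pics/s1.png

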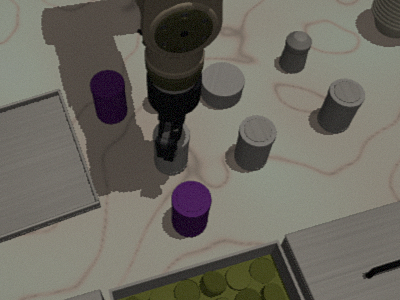

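```bash
python3 -m pendant '[{"tx":0,"ty":0,"tz":-15,"ax":0,"ay":0,"az":0,"fingers":40},{"tx":0,"ty":0,"tz":-30,"ax":0,"ay":0,"az":0,"fingers":40},{"tx":0,"ty":0,"tz":-40,"ax":0,"ay":0,"az":0,"fingers":40},{"tx":0,"ty":0,"tz":-40,"ax":0,"ay":0,"az":0,"fingers":40},{"tx":0,"ty":0,"tz":-30,"ax":0,"ay":0,"az":0,"fingers":40},{"tx":0,"ty":0,"tz":-15,"ax":0,"ay":0,"az":0,"fingers":40},{"tx":0,"ty":0,"tz":0,"ax":0,"ay":0,"az":0,"fingers":40},{"tx":0,"ty":0,"tz":0,"ax":0,"ay":0,"az":0,"fingers":40},{"tx":0,"ty":0,"tz":0,"ax":0,"ay":0,"az":0,"fingers":40},{"tx":0,"ty":0,"tz":0,"ax":0,"ay":0,"az":0,"fingers":40}]'
python3 - <<'E'
from h import *
F=[]
for i in range(8):
    p=eyes.capture("scene"); F.append(status.get_state()["force"])
print(np.array(F)[:,2],np.mean(F,0))
to(.575,-.185,.20)
cv2.imwrite("pics/s2.png",p["frame"][:,:,::-1])
E
```

```text
clock: 6.0
tcp_pos: [0.583, 0.0299, 0.2069]
tool_rot: [-0.001, 0.968, -0.251, 0.0]
force: [-0.5, 0.2, -4.9]
grip_width: 0.677
[-5.1469 -4.8623 -5.1669 -5.0771 -4.8574 -5.0519 -3.7759 -4.6774] [ 0.1425  0.1421 -4.827 ]
tcp [0.5836 0.0299 0.2078] xang -29.0 toolz [ 0.0026  0.0021 -1.    ] F [ 0.1067  0.5504 -4.6774] g 0.682 t 6.4
tilt fix ax,ay [-0.0031 -0.0012]
shift mm [ 96.7 192.1   7.3]
```

View pics/s2.png

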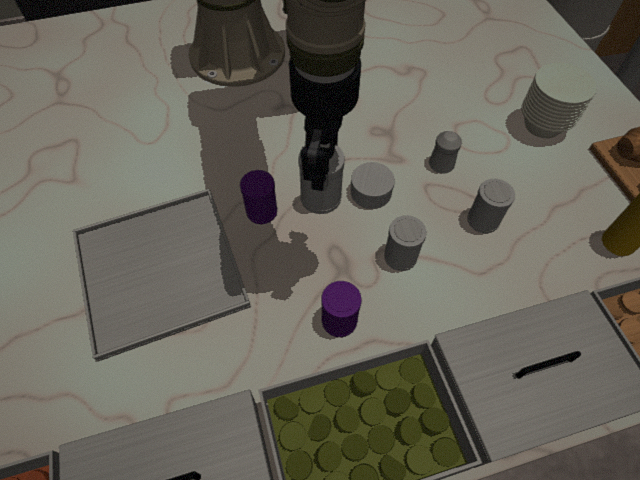

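The lifted tin reads about 4.83 N, so roughly 0.49 kg, which puts it in the heavy range. I'll set it back on its spot gently, then heft the others to compare.

```bash
python3 -m pendant '[{"tx":0,"ty":0,"tz":20,"ax":0,"ay":0,"az":0,"fingers":40},{"tx":0,"ty":0,"tz":40,"ax":0,"ay":0,"az":0,"fingers":40},{"tx":0,"ty":0,"tz":40,"ax":0,"ay":0,"az":0,"fingers":40},{"tx":0,"ty":0,"tz":30,"ax":0,"ay":0,"az":0,"fingers":40},{"tx":0,"ty":0,"tz":20,"ax":0,"ay":0,"az":0,"fingers":40},{"tx":0,"ty":0,"tz":10,"ax":0,"ay":0,"az":0,"fingers":40},{"tx":0,"ty":0,"tz":0,"ax":0,"ay":0,"az":0,"fingers":40},{"tx":0,"ty":0,"tz":0,"ax":0,"ay":0,"az":0,"fingers":40},{"tx":0,"ty":0,"tz":0,"ax":0,"ay":0,"az":0,"fingers":40},{"tx":0,"ty":0,"tz":0,"ax":0,"ay":0,"az":0,"fingers":40}]'
python3 - <<'E'
from h import *
to(.5857,.0302,.028)
E
```

```text
clock: 7.65
tcp_pos: [0.5888, 0.0299, 0.0481]
tool_rot: [-0.002, 0.968, -0.251, 0.006]
force: [0.4, 0.9, -5.8]
grip_width: 0.681
tcp [0.5888 0.0299 0.0481] xang -29.0 toolz [ 0.0126  0.0012 -0.9999] F [ 0.3782  0.9147 -5.7615] g 0.681 t 7.65
tilt fix ax,ay [-0.0072 -0.0104]
shift mm [-3.1  1.4 20. ]
```

```bash
python3 -m pendant '[{"tx":-3,"ty":1,"tz":0,"ax":-0.007,"ay":-0.010,"az":0,"fingers":40},{"tx":0,"ty":0,"tz":7,"ax":0,"ay":0,"az":0,"fingers":40},{"tx":0,"ty":0,"tz":6,"ax":0,"ay":0,"az":0,"fingers":40},{"tx":0,"ty":0,"tz":3,"ax":0,"ay":0,"az":0,"fingers":40},{"tx":0,"ty":0,"tz":1,"ax":0,"ay":0,"az":0,"fingers":40},{"tx":0,"ty":0,"tz":0,"ax":0,"ay":0,"az":0,"fingers":40},{"tx":0,"ty":0,"tz":1,"ax":0,"ay":0,"az":0,"fingers":40},{"tx":0,"ty":0,"tz":0,"ax":0,"ay":0,"az":0,"fingers":40},{"tx":0,"ty":0,"tz":0,"ax":0,"ay":0,"az":0,"fingers":40},{"tx":0,"ty":0,"tz":0,"ax":0,"ay":0,"az":0,"fingers":40}]'
python3 - <<'E'
from h import *
to(.5857,.0302,.028)
E
```

```text
clock: 8.9
tcp_pos: [0.586, 0.0305, 0.0293]
tool_rot: [0.0, 0.968, -0.25, 0.0]
force: [-0.1, -0.4, -4.5]
grip_width: 0.682
tcp [0.586  0.0305 0.0293] xang -29.0 toolz [ 0.0007 -0.0002 -1.    ] F [-0.1465 -0.3928 -4.4572] g 0.682 t 8.9
tilt fix ax,ay [-0.0001 -0.0007]
shift mm [-0.1  0.4  1.3]
```

```bash
python3 -m pendant '[{"tx":0,"ty":0,"tz":1,"ax":0,"ay":0,"az":0,"fingers":40},{"tx":0,"ty":0,"tz":0,"ax":0,"ay":0,"az":0,"fingers":40},{"tx":0,"ty":0,"tz":1,"ax":0,"ay":0,"az":0,"fingers":40},{"tx":0,"ty":0,"tz":0,"ax":0,"ay":0,"az":0,"fingers":40},{"tx":0,"ty":0,"tz":1,"ax":0,"ay":0,"az":0,"fingers":40},{"tx":0,"ty":0,"tz":0,"ax":0,"ay":0,"az":0,"fingers":40},{"tx":0,"ty":0,"tz":0,"ax":0,"ay":0,"az":0,"fingers":40},{"tx":0,"ty":0,"tz":0,"ax":0,"ay":0,"az":0,"fingers":40},{"tx":0,"ty":0,"tz":0,"ax":0,"ay":0,"az":0,"fingers":40},{"tx":0,"ty":0,"tz":0,"ax":0,"ay":0,"az":0,"fingers":40}]'
python3 - <<'E'
from h import *
to(.5857,.0302,.028)
E
```

```text
clock: 10.15
tcp_pos: [0.5863, 0.0305, 0.0276]
tool_rot: [-0.0, 0.968, -0.25, 0.001]
force: [-0.1, 0.7, -0.8]
grip_width: 0.681
tcp [0.5863 0.0305 0.0276] xang -29.0 toolz [ 0.002  -0.0002 -1.    ] F [-0.1321  0.6895 -0.7856] g 0.681 t 10.15
tilt fix ax,ay [-0.0008 -0.0018]
shift mm [-0.4  0.6 -0.4]
```

```bash
python3 -m pendant '[{"tx":0,"ty":0,"tz":0,"ax":0,"ay":0,"az":0,"fingers":85},{"tx":0,"ty":0,"tz":0,"ax":0,"ay":0,"az":0,"fingers":85},{"tx":0,"ty":0,"tz":0,"ax":0,"ay":0,"az":0,"fingers":85},{"tx":0,"ty":0,"tz":-25,"ax":0,"ay":0,"az":0,"fingers":85},{"tx":0,"ty":0,"tz":-35,"ax":0,"ay":0,"az":0,"fingers":85},{"tx":0,"ty":0,"tz":-35,"ax":0,"ay":0,"az":0,"fingers":85},{"tx":-9,"ty":-32,"tz":0,"ax":0,"ay":0,"az":0,"fingers":85},{"tx":-9,"ty":-32,"tz":0,"ax":0,"ay":0,"az":0,"fingers":85},{"tx":-9,"ty":-32,"tz":0,"ax":0,"ay":0,"az":0,"fingers":85},{"tx":-9,"ty":-28,"tz":0,"ax":0,"ay":0,"az":0,"fingers":85}]'
python3 - <<'E'
from h import *
p=eyes.capture("wrist");p=eyes.capture("wrist");p=eyes.capture("wrist")
to(.6166,.1605,.027)
s,M=tcp(); print("lid px",proj(p,[.6166,.1605,.086])); cv2.imwrite("pics/w2.png",p["frame"][:,:,::-1])
E
```

```text
clock: 11.4
tcp_pos: [0.6192, 0.1571, 0.1287]
tool_rot: [-0.001, 0.967, -0.253, 0.005]
force: [0.9, -0.9, 0.3]
grip_width: 0.995
tcp [0.6188 0.1573 0.1283] xang -29.2 toolz [ 0.0098 -0.0009 -1.    ] F [-0.2951 -0.9185  0.1493] g 0.997 t 11.55
tilt fix ax,ay [-0.004 -0.009]
shift mm [ -4.4  -1.3 101.3]
lid px [315.5199 251.0743]
```

View pics/w2.png

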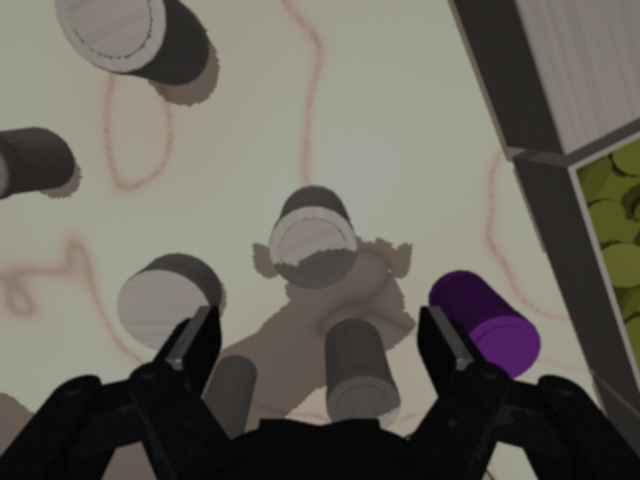

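The second plain tin's lid is centred at (313,246), and the first tin stands upright again at (360,375). Descending on the second.

```bash
python3 -m pendant '[{"tx":-5,"ty":-4,"tz":0,"ax":-0.004,"ay":-0.009,"az":0,"fingers":85},{"tx":0,"ty":0,"tz":20,"ax":0,"ay":0,"az":0,"fingers":85},{"tx":0,"ty":0,"tz":30,"ax":0,"ay":0,"az":0,"fingers":85},{"tx":0,"ty":0,"tz":30,"ax":0,"ay":0,"az":0,"fingers":85},{"tx":0,"ty":0,"tz":19,"ax":0,"ay":0,"az":0,"fingers":85},{"tx":0,"ty":0,"tz":0,"ax":0,"ay":0,"az":0,"fingers":85},{"tx":0,"ty":0,"tz":0,"ax":0,"ay":0,"az":0,"fingers":40},{"tx":0,"ty":0,"tz":0,"ax":0,"ay":0,"az":0,"fingers":40},{"tx":0,"ty":0,"tz":0,"ax":0,"ay":0,"az":0,"fingers":40},{"tx":0,"ty":0,"tz":0,"ax":0,"ay":0,"az":0,"fingers":40}]'
python3 - <<'E'
from h import *
to(.6166,.1605,.207)
E
```

```text
clock: 12.8
tcp_pos: [0.6176, 0.1583, 0.031]
tool_rot: [-0.0, 0.967, -0.256, 0.001]
force: [0.2, -0.1, -1.4]
grip_width: 0.679
tcp [0.6176 0.1583 0.031 ] xang -29.6 toolz [ 0.0024  0.0002 -1.    ] F [ 0.2289 -0.0827 -1.3659] g 0.679 t 12.8
tilt fix ax,ay [-0.0014 -0.002 ]
shift mm [  -1.6   -1.6 -176. ]
```

```bash
python3 -m pendant '[{"tx":0,"ty":0,"tz":-15,"ax":0,"ay":0,"az":0,"fingers":40},{"tx":0,"ty":0,"tz":-30,"ax":0,"ay":0,"az":0,"fingers":40},{"tx":0,"ty":0,"tz":-40,"ax":0,"ay":0,"az":0,"fingers":40},{"tx":0,"ty":0,"tz":-40,"ax":0,"ay":0,"az":0,"fingers":40},{"tx":0,"ty":0,"tz":-30,"ax":0,"ay":0,"az":0,"fingers":40},{"tx":0,"ty":0,"tz":-15,"ax":0,"ay":0,"az":0,"fingers":40},{"tx":0,"ty":0,"tz":0,"ax":0,"ay":0,"az":0,"fingers":40},{"tx":0,"ty":0,"tz":0,"ax":0,"ay":0,"az":0,"fingers":40},{"tx":0,"ty":0,"tz":0,"ax":0,"ay":0,"az":0,"fingers":40},{"tx":0,"ty":0,"tz":0,"ax":0,"ay":0,"az":0,"fingers":40}]'
python3 - <<'E'
from h import *
F=[]
for i in range(6):
    p=eyes.capture("scene"); F.append(status.get_state()["force"])
print(np.array(F)[:,2],np.mean(F,0))
to(.57,-.18,.2)
cv2.imwrite("pics/s3.png",p["frame"][:,:,::-1])
E
```

```text
clock: 14.05
tcp_pos: [0.6158, 0.1585, 0.2107]
tool_rot: [-0.0, 0.967, -0.255, 0.001]
force: [-0.2, -0.1, -2.7]
grip_width: 0.681
[-1.3214 -1.3282 -1.9257 -2.2589 -2.0106 -2.0326] [-0.2458  0.2591 -1.8129]
tcp [0.6162 0.1586 0.2114] xang -29.6 toolz [ 0.0041  0.0002 -1.    ] F [-0.4307  0.39   -2.0326] g 0.686 t 14.35
tilt fix ax,ay [-0.0022 -0.0035]
shift mm [127.  317.2  11.2]
```

View pics/s3.png

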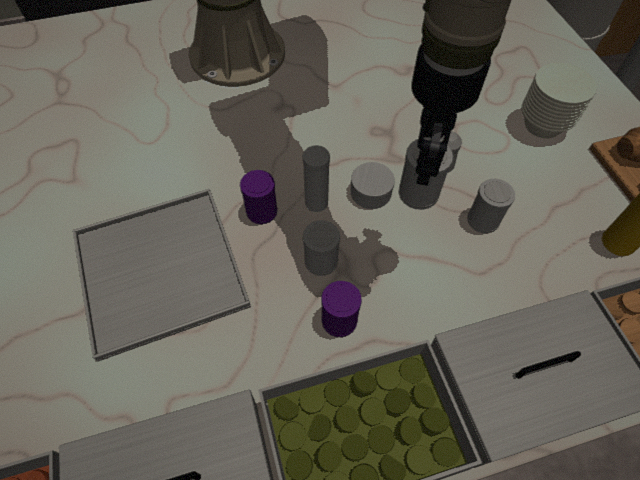

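The second tin reads about 1.8 N, so it's light. Carrying it to the tray at 0.18 m underside height, which clears everything on the way.

```bash
python3 -m pendant '[{"tx":8,"ty":20,"tz":0,"ax":-0.002,"ay":-0.0035,"az":0,"fingers":40},{"tx":16,"ty":40,"tz":0,"ax":0,"ay":0,"az":0,"fingers":40},{"tx":18,"ty":45,"tz":0,"ax":0,"ay":0,"az":0,"fingers":40},{"tx":18,"ty":45,"tz":0,"ax":0,"ay":0,"az":0,"fingers":40},{"tx":18,"ty":45,"tz":0,"ax":0,"ay":0,"az":0,"fingers":40},{"tx":18,"ty":45,"tz":0,"ax":0,"ay":0,"az":0,"fingers":40},{"tx":18,"ty":40,"tz":0,"ax":0,"ay":0,"az":0,"fingers":40},{"tx":10,"ty":25,"tz":0,"ax":0,"ay":0,"az":0,"fingers":40},{"tx":5,"ty":10,"tz":0,"ax":0,"ay":0,"az":0,"fingers":40},{"tx":0,"ty":0,"tz":0,"ax":0,"ay":0,"az":0,"fingers":40}]'
python3 - <<'E'
from h import *
to(.57,-.19,.036)
E
```

```text
clock: 15.6
tcp_pos: [0.5684, -0.1971, 0.2121]
tool_rot: [0.001, 0.966, -0.257, 0.001]
force: [0.1, 0.9, -2.2]
grip_width: 0.685
tcp [ 0.5684 -0.1971  0.2121] xang -29.8 toolz [ 0.0005 -0.003  -1.    ] F [ 0.1294  0.8556 -2.2419] g 0.685 t 15.6
tilt fix ax,ay [ 0.0024 -0.0019]
shift mm [ -2.4  -7.4 176.1]
```

```bash
python3 -m pendant '[{"tx":0,"ty":-3,"tz":20,"ax":0.002,"ay":-0.002,"az":0,"fingers":40},{"tx":0,"ty":0,"tz":40,"ax":0,"ay":0,"az":0,"fingers":40},{"tx":0,"ty":0,"tz":40,"ax":0,"ay":0,"az":0,"fingers":40},{"tx":0,"ty":0,"tz":30,"ax":0,"ay":0,"az":0,"fingers":40},{"tx":0,"ty":0,"tz":15,"ax":0,"ay":0,"az":0,"fingers":40},{"tx":0,"ty":0,"tz":10,"ax":0,"ay":0,"az":0,"fingers":40},{"tx":0,"ty":0,"tz":0,"ax":0,"ay":0,"az":0,"fingers":40},{"tx":0,"ty":0,"tz":0,"ax":0,"ay":0,"az":0,"fingers":40}, {"tx":0,"ty":0,"tz":0,"ax":0,"ay":0,"az":0,"fingers":40},{"tx":0,"ty":0,"tz":0,"ax":0,"ay":0,"az":0,"fingers":40}]'
python3 - <<'E'
from h import *
to(.57,-.19,.036)
p=eyes.capture("scene"); cv2.imwrite("pics/s4.png",p["frame"][120:400,50:400,::-1])
E
```

```text
clock: 16.85
tcp_pos: [0.575, -0.1885, 0.0588]
tool_rot: [-0.0, 0.968, -0.253, 0.005]
force: [-0.1, 0.5, -3.3]
grip_width: 0.681
tcp [ 0.575  -0.1885  0.0588] xang -29.3 toolz [ 0.0093 -0.0023 -1.    ] F [-0.0837  0.4909 -3.2979] g 0.681 t 16.85
tilt fix ax,ay [-0.0025 -0.0092]
shift mm [-3.8  3.9 22.7]
```

View pics/s4.png

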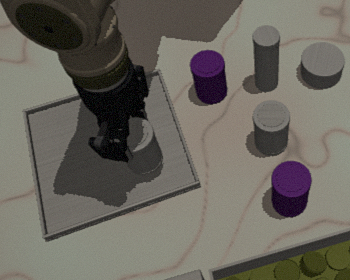

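The tin hangs upright inside the tray's near-right corner area, at crop px (147,150), clear of the rim. Lowering the last 20 mm in small steps.

```bash
python3 -m pendant '[{"tx":-3,"ty":0,"tz":4,"ax":-0.0025,"ay":-0.009,"az":0,"fingers":40},{"tx":0,"ty":0,"tz":6,"ax":0,"ay":0,"az":0,"fingers":40},{"tx":0,"ty":0,"tz":5,"ax":0,"ay":0,"az":0,"fingers":40},{"tx":0,"ty":0,"tz":2,"ax":0,"ay":0,"az":0,"fingers":40},{"tx":0,"ty":0,"tz":0,"ax":0,"ay":0,"az":0,"fingers":40},{"tx":0,"ty":0,"tz":1,"ax":0,"ay":0,"az":0,"fingers":40},{"tx":0,"ty":0,"tz":0,"ax":0,"ay":0,"az":0,"fingers":40},{"tx":0,"ty":0,"tz":1,"ax":0,"ay":0,"az":0,"fingers":40},{"tx":0,"ty":0,"tz":0,"ax":0,"ay":0,"az":0,"fingers":40},{"tx":0,"ty":0,"tz":0,"ax":0,"ay":0,"az":0,"fingers":40}]'
python3 - <<'E'
from h import *
to(.57,-.19,.036)
E
```

```text
clock: 18.15
tcp_pos: [0.5723, -0.1871, 0.0385]
tool_rot: [0.0, 0.968, -0.253, -0.0]
force: [0.3, -0.6, -2.4]
grip_width: 0.682
tcp [ 0.5723 -0.1871  0.0385] xang -29.3 toolz [-0.0002 -0.     -1.    ] F [ 0.2998 -0.6352 -2.3838] g 0.682 t 18.15
tilt fix ax,ay [0.0001 0.0002]
shift mm [-0.6  3.6  2.5]
```

```bash
python3 -m pendant '[{"tx":0,"ty":0,"tz":1,"ax":0,"ay":0,"az":0,"fingers":40},{"tx":0,"ty":0,"tz":0,"ax":0,"ay":0,"az":0,"fingers":40},{"tx":0,"ty":0,"tz":1,"ax":0,"ay":0,"az":0,"fingers":40},{"tx":0,"ty":0,"tz":0,"ax":0,"ay":0,"az":0,"fingers":40},{"tx":0,"ty":0,"tz":1,"ax":0,"ay":0,"az":0,"fingers":40},{"tx":0,"ty":0,"tz":0,"ax":0,"ay":0,"az":0,"fingers":40},{"tx":0,"ty":0,"tz":1,"ax":0,"ay":0,"az":0,"fingers":40},{"tx":0,"ty":0,"tz":0,"ax":0,"ay":0,"az":0,"fingers":40},{"tx":0,"ty":0,"tz":0,"ax":0,"ay":0,"az":0,"fingers":40},{"tx":0,"ty":0,"tz":0,"ax":0,"ay":0,"az":0,"fingers":40}]'
python3 - <<'E'
from h import *
to(.57,-.19,.036)
F=[]
for i in range(3): eyes.capture("scene"); F.append(status.get_state()["force"][2])
print(F)
E
```

```text
clock: 19.4
tcp_pos: [0.5725, -0.1872, 0.0348]
tool_rot: [0.0, 0.968, -0.253, 0.0]
force: [0.7, 0.3, -1.2]
grip_width: 0.679
tcp [ 0.5725 -0.1872  0.0348] xang -29.3 toolz [ 0.0004 -0.0003 -1.    ] F [ 0.7181  0.3457 -1.2339] g 0.679 t 19.4
tilt fix ax,ay [ 0.     -0.0005]
shift mm [-0.8  3.6 -1.2]
[np.float64(-1.2080537870650498), np.float64(-1.3687520975366718), np.float64(-1.7027055263577506)]
```

```bash
python3 -m pendant '[{"tx":0,"ty":0,"tz":1,"ax":0,"ay":0,"az":0,"fingers":40},{"tx":0,"ty":0,"tz":0,"ax":0,"ay":0,"az":0,"fingers":40},{"tx":0,"ty":0,"tz":0,"ax":0,"ay":0,"az":0,"fingers":40},{"tx":0,"ty":0,"tz":1,"ax":0,"ay":0,"az":0,"fingers":40},{"tx":0,"ty":0,"tz":0,"ax":0,"ay":0,"az":0,"fingers":40},{"tx":0,"ty":0,"tz":0,"ax":0,"ay":0,"az":0,"fingers":40},{"tx":0,"ty":0,"tz":0,"ax":0,"ay":0,"az":0,"fingers":40},{"tx":0,"ty":0,"tz":0,"ax":0,"ay":0,"az":0,"fingers":40},{"tx":0,"ty":0,"tz":0,"ax":0,"ay":0,"az":0,"fingers":40},{"tx":0,"ty":0,"tz":0,"ax":0,"ay":0,"az":0,"fingers":40}]'
python3 - <<'E'
from h import *
F=[]
for i in range(4): p=eyes.capture("scene"); F.append(status.get_state()["force"][2])
print(F); to(.57,-.19,.036)
cv2.imwrite("pics/s5.png",cv2.resize(p["frame"][180:340,60:270,::-1],None,fx=3,fy=3))
E
```

```text
clock: 20.8
tcp_pos: [0.5727, -0.1872, 0.0347]
tool_rot: [0.0, 0.968, -0.253, 0.001]
force: [-1.2, 0.6, 0.5]
grip_width: 0.682
[np.float64(0.9348298615116206), np.float64(1.397681569673353), np.float64(1.1404374440809675), np.float64(1.6631675049720642)]
tcp [ 0.5727 -0.1872  0.0346] xang -29.3 toolz [ 0.0015 -0.0007 -1.    ] F [-0.9606  0.5371  1.6632] g 0.684 t 21.0
tilt fix ax,ay [-0.0001 -0.0016]
shift mm [-1.   3.8 -1.4]
```

View pics/s5.png

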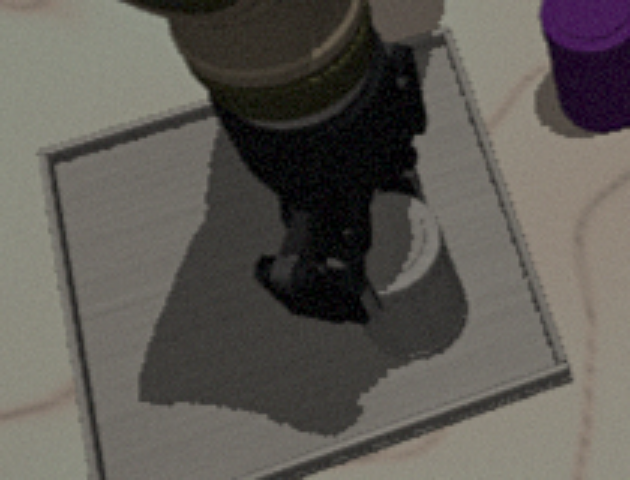

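Contact with the tray floor is confirmed: the force rose to about +1.2 N and the TCP stopped. The view shows the tin upright at crop px (415,290), inside the rim. Releasing it, rising and heading for the third tin.

```bash
python3 -m pendant '[{"tx":0,"ty":0,"tz":0,"ax":0,"ay":0,"az":0,"fingers":85},{"tx":0,"ty":0,"tz":0,"ax":0,"ay":0,"az":0,"fingers":85},{"tx":0,"ty":0,"tz":0,"ax":0,"ay":0,"az":0,"fingers":85},{"tx":0,"ty":0,"tz":-25,"ax":0,"ay":0,"az":0,"fingers":85},{"tx":0,"ty":0,"tz":-40,"ax":0,"ay":0,"az":0,"fingers":85},{"tx":0,"ty":0,"tz":-40,"ax":0,"ay":0,"az":0,"fingers":85},{"tx":-20,"ty":-40,"tz":0,"ax":0,"ay":0,"az":0,"fingers":85},{"tx":-27,"ty":-52,"tz":0,"ax":0,"ay":0,"az":0,"fingers":85},{"tx":-27,"ty":-52,"tz":0,"ax":0,"ay":0,"az":0,"fingers":85},{"tx":-27,"ty":-52,"tz":0,"ax":0,"ay":0,"az":0,"fingers":85}]'
python3 - <<'E'
from h import *
to(.588,.3315,.13)
E
```

```text
clock: 22.25
tcp_pos: [0.5835, 0.0335, 0.1428]
tool_rot: [-0.0, 0.966, -0.257, 0.003]
force: [1.4, 0.0, 0.4]
grip_width: 0.996
tcp [0.5835 0.0335 0.1428] xang -29.8 toolz [ 0.0062 -0.0016 -1.    ] F [1.4006 0.0463 0.431 ] g 0.996 t 22.25
tilt fix ax,ay [-0.0017 -0.0061]
shift mm [-144.4 -260.7   12.3]
```

```bash
python3 -m pendant '[{"tx":-26,"ty":-48,"tz":0,"ax":-0.002,"ay":-0.006,"az":0,"fingers":85},{"tx":-27,"ty":-50,"tz":0,"ax":0,"ay":0,"az":0,"fingers":85},{"tx":-27,"ty":-50,"tz":0,"ax":0,"ay":0,"az":0,"fingers":85},{"tx":-27,"ty":-48,"tz":0,"ax":0,"ay":0,"az":0,"fingers":85},{"tx":-20,"ty":-35,"tz":4,"ax":0,"ay":0,"az":0,"fingers":85},{"tx":-10,"ty":-20,"tz":4,"ax":0,"ay":0,"az":0,"fingers":85},{"tx":0,"ty":0,"tz":0,"ax":0,"ay":0,"az":0,"fingers":85},{"tx":0,"ty":0,"tz":0,"ax":0,"ay":0,"az":0,"fingers":85},{"tx":0,"ty":0,"tz":0,"ax":0,"ay":0,"az":0,"fingers":85},{"tx":0,"ty":0,"tz":0,"ax":0,"ay":0,"az":0,"fingers":85}]'
python3 - <<'E'
from h import *
to(.588,.3315,.027)
p=eyes.capture("wrist"); print("lid px",proj(p,[.588,.3315,.086])); cv2.imwrite("pics/w3.png",p["frame"][:,:,::-1])
E
```

```text
clock: 23.5
tcp_pos: [0.59, 0.3292, 0.1348]
tool_rot: [0.0, 0.966, -0.257, 0.002]
force: [0.5, 0.2, -0.2]
grip_width: 0.995
tcp [0.59   0.3292 0.1348] xang -29.8 toolz [ 0.0031 -0.0013 -1.    ] F [ 0.4859  0.2234 -0.18  ] g 0.995 t 23.5
tilt fix ax,ay [-0.0004 -0.0034]
shift mm [ -3.2  -1.  107.8]
lid px [316.3048 246.2733]
```

View pics/w3.png

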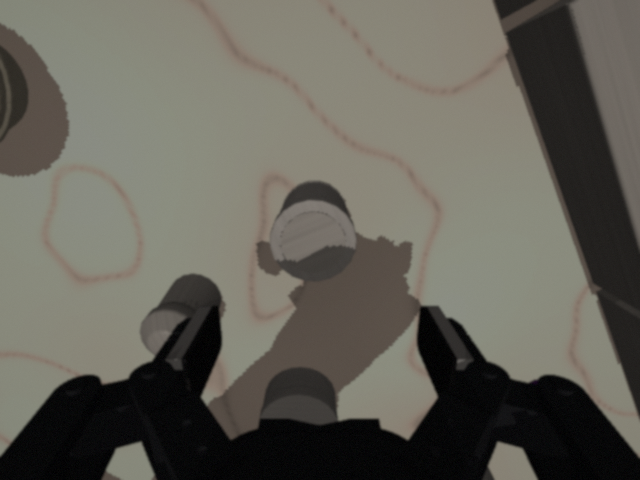

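The third plain tin's lid is centred at (313,240). The shaker is at (180,315), and the low tin's top edge shows at (300,395). All are clear of the fingers.

```bash
python3 -m pendant '[{"tx":-5,"ty":-4,"tz":10,"ax":0,"ay":-0.0034,"az":0,"fingers":85},{"tx":0,"ty":0,"tz":20,"ax":0,"ay":0,"az":0,"fingers":85},{"tx":0,"ty":0,"tz":30,"ax":0,"ay":0,"az":0,"fingers":85},{"tx":0,"ty":0,"tz":30,"ax":0,"ay":0,"az":0,"fingers":85},{"tx":0,"ty":0,"tz":15,"ax":0,"ay":0,"az":0,"fingers":85},{"tx":0,"ty":0,"tz":0,"ax":0,"ay":0,"az":0,"fingers":85},{"tx":0,"ty":0,"tz":0,"ax":0,"ay":0,"az":0,"fingers":40},{"tx":0,"ty":0,"tz":0,"ax":0,"ay":0,"az":0,"fingers":40},{"tx":0,"ty":0,"tz":0,"ax":0,"ay":0,"az":0,"fingers":40},{"tx":0,"ty":0,"tz":0,"ax":0,"ay":0,"az":0,"fingers":40}]'
python3 - <<'E'
from h import *
to(.588,.3315,.207)
E
```

```text
clock: 24.8
tcp_pos: [0.5894, 0.3362, 0.0288]
tool_rot: [-0.002, 0.966, -0.258, 0.002]
force: [0.2, -0.5, -2.6]
grip_width: 0.68
tcp [0.5894 0.3362 0.0288] xang -29.9 toolz [ 0.0047  0.0032 -1.    ] F [ 0.1742 -0.4804 -2.5748] g 0.68 t 24.8
tilt fix ax,ay [-0.0051 -0.0024]
shift mm [   1.5    3.9 -178.2]
```

```bash
python3 -m pendant '[{"tx":0,"ty":0,"tz":-15,"ax":0,"ay":0,"az":0,"fingers":40},{"tx":0,"ty":0,"tz":-30,"ax":0,"ay":0,"az":0,"fingers":40},{"tx":0,"ty":0,"tz":-40,"ax":0,"ay":0,"az":0,"fingers":40},{"tx":0,"ty":0,"tz":-40,"ax":0,"ay":0,"az":0,"fingers":40},{"tx":0,"ty":0,"tz":-30,"ax":0,"ay":0,"az":0,"fingers":40},{"tx":0,"ty":0,"tz":-15,"ax":0,"ay":0,"az":0,"fingers":40},{"tx":0,"ty":0,"tz":0,"ax":0,"ay":0,"az":0,"fingers":40},{"tx":0,"ty":0,"tz":0,"ax":0,"ay":0,"az":0,"fingers":40},{"tx":0,"ty":0,"tz":0,"ax":0,"ay":0,"az":0,"fingers":40},{"tx":0,"ty":0,"tz":0,"ax":0,"ay":0,"az":0,"fingers":40}]'
python3 - <<'E'
from h import *
F=[]
for i in range(6):
    p=eyes.capture("scene"); F.append(status.get_state()["force"])
print(np.array(F)[:,2],np.mean(F,0))
to(.47,-.285,.2)
cv2.imwrite("pics/s6.png",p["frame"][:,:,::-1])
E
```

```text
clock: 26.05
tcp_pos: [0.5871, 0.335, 0.2083]
tool_rot: [-0.002, 0.966, -0.258, 0.002]
force: [-0.2, 0.1, -3.0]
grip_width: 0.685
[-2.5889 -3.7763 -2.5159 -2.1356 -1.7357 -2.2841] [-0.1288  0.3593 -2.5061]
tcp [0.5875 0.3352 0.2091] xang -29.9 toolz [ 0.0056  0.0038 -1.    ] F [-0.5208 -0.0159 -2.2841] g 0.68 t 26.35
tilt fix ax,ay [-0.006 -0.003]
shift mm [207.  596.4   6.1]
```

View pics/s6.png

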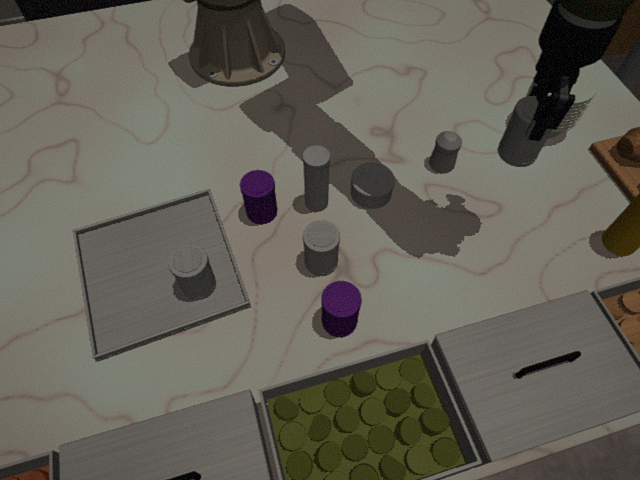

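The third tin reads about 2.4 N, so it's also light, and the first tin (about 4.8 N) is clearly the heaviest. The scene shows the second tin standing in the tray at (192,272) and the heavy one back on the counter at (321,248). Carrying the third tin to the tray.

```bash
python3 -m pendant '[{"tx":8,"ty":22,"tz":0,"ax":-0.006,"ay":-0.003,"az":0,"fingers":40},{"tx":14,"ty":40,"tz":0,"ax":0,"ay":0,"az":0,"fingers":40},{"tx":17,"ty":50,"tz":0,"ax":0,"ay":0,"az":0,"fingers":40},{"tx":17,"ty":50,"tz":0,"ax":0,"ay":0,"az":0,"fingers":40},{"tx":17,"ty":50,"tz":0,"ax":0,"ay":0,"az":0,"fingers":40},{"tx":17,"ty":50,"tz":0,"ax":0,"ay":0,"az":0,"fingers":40},{"tx":17,"ty":50,"tz":0,"ax":0,"ay":0,"az":0,"fingers":40},{"tx":17,"ty":50,"tz":0,"ax":0,"ay":0,"az":0,"fingers":40},{"tx":17,"ty":50,"tz":0,"ax":0,"ay":0,"az":0,"fingers":40},{"tx":14,"ty":40,"tz":0,"ax":0,"ay":0,"az":0,"fingers":40}]'
python3 - <<'E'
from h import *
to(.47,-.285,.2)
E
```

```text
clock: 27.6
tcp_pos: [0.4971, -0.1448, 0.2097]
tool_rot: [-0.0, 0.967, -0.254, 0.004]
force: [-0.1, 0.2, -2.2]
grip_width: 0.678
tcp [ 0.4971 -0.1448  0.2097] xang -29.5 toolz [ 0.0074 -0.0013 -1.    ] F [-0.0871  0.1677 -2.18  ] g 0.678 t 27.6
tilt fix ax,ay [-0.0025 -0.007 ]
shift mm [ 45.3 135.4   9.7]
```

```bash
python3 -m pendant '[{"tx":12,"ty":36,"tz":0,"ax":-0.0025,"ay":-0.007,"az":0,"fingers":40},{"tx":12,"ty":36,"tz":0,"ax":0,"ay":0,"az":0,"fingers":40},{"tx":12,"ty":34,"tz":0,"ax":0,"ay":0,"az":0,"fingers":40},{"tx":6,"ty":18,"tz":15,"ax":0,"ay":0,"az":0,"fingers":40},{"tx":0,"ty":0,"tz":35,"ax":0,"ay":0,"az":0,"fingers":40},{"tx":0,"ty":0,"tz":35,"ax":0,"ay":0,"az":0,"fingers":40},{"tx":0,"ty":0,"tz":30,"ax":0,"ay":0,"az":0,"fingers":40},{"tx":0,"ty":0,"tz":15,"ax":0,"ay":0,"az":0,"fingers":40},{"tx":0,"ty":0,"tz":0,"ax":0,"ay":0,"az":0,"fingers":40},{"tx":0,"ty":0,"tz":0,"ax":0,"ay":0,"az":0,"fingers":40}]'
python3 - <<'E'
from h import *
to(.47,-.285,.034)
E
```

```text
clock: 28.85
tcp_pos: [0.4701, -0.278, 0.0727]
tool_rot: [-0.001, 0.967, -0.256, 0.0]
force: [0.4, -0.2, -1.4]
grip_width: 0.68
tcp [ 0.4701 -0.278   0.0727] xang -29.7 toolz [ 0.001  0.002 -1.   ] F [ 0.4131 -0.1666 -1.3572] g 0.68 t 28.85
tilt fix ax,ay [-0.0023  0.0001]
shift mm [ 3.4  6.2 38.6]
```

```bash
python3 -m pendant '[{"tx":0,"ty":0,"tz":8,"ax":-0.002,"ay":0,"az":0,"fingers":40},{"tx":0,"ty":0,"tz":10,"ax":0,"ay":0,"az":0,"fingers":40},{"tx":0,"ty":0,"tz":8,"ax":0,"ay":0,"az":0,"fingers":40},{"tx":0,"ty":0,"tz":5,"ax":0,"ay":0,"az":0,"fingers":40},{"tx":0,"ty":0,"tz":2,"ax":0,"ay":0,"az":0,"fingers":40},{"tx":0,"ty":0,"tz":0,"ax":0,"ay":0,"az":0,"fingers":40},{"tx":0,"ty":0,"tz":1,"ax":0,"ay":0,"az":0,"fingers":40},{"tx":0,"ty":0,"tz":0,"ax":0,"ay":0,"az":0,"fingers":40},{"tx":0,"ty":0,"tz":0,"ax":0,"ay":0,"az":0,"fingers":40},{"tx":0,"ty":0,"tz":0,"ax":0,"ay":0,"az":0,"fingers":40}]'
python3 - <<'E'
from h import *
to(.47,-.285,.034)
E
```

```text
clock: 30.1
tcp_pos: [0.4718, -0.2791, 0.0386]
tool_rot: [0.001, 0.967, -0.256, 0.002]
force: [-0.2, -0.0, -2.4]
grip_width: 0.684
tcp [ 0.4718 -0.2791  0.0386] xang -29.7 toolz [ 0.0036 -0.0026 -1.    ] F [-0.2093 -0.0092 -2.3792] g 0.684 t 30.1
tilt fix ax,ay [ 0.0004 -0.0044]
shift mm [1.3 6.1 4.6]
```

```bash
python3 -m pendant '[{"tx":0,"ty":0,"tz":2,"ax":0,"ay":-0.004,"az":0,"fingers":40},{"tx":0,"ty":0,"tz":0,"ax":0,"ay":0,"az":0,"fingers":40},{"tx":0,"ty":0,"tz":1,"ax":0,"ay":0,"az":0,"fingers":40},{"tx":0,"ty":0,"tz":0,"ax":0,"ay":0,"az":0,"fingers":40},{"tx":0,"ty":0,"tz":1,"ax":0,"ay":0,"az":0,"fingers":40},{"tx":0,"ty":0,"tz":0,"ax":0,"ay":0,"az":0,"fingers":40},{"tx":0,"ty":0,"tz":1,"ax":0,"ay":0,"az":0,"fingers":40},{"tx":0,"ty":0,"tz":0,"ax":0,"ay":0,"az":0,"fingers":40},{"tx":0,"ty":0,"tz":0,"ax":0,"ay":0,"az":0,"fingers":40},{"tx":0,"ty":0,"tz":0,"ax":0,"ay":0,"az":0,"fingers":40}]'
python3 - <<'E'
from h import *
F=[]
for i in range(3): p=eyes.capture("scene"); F.append(status.get_state()["force"][2])
print(F); to(.47,-.285,.034)
E
```

```text
clock: 31.35
tcp_pos: [0.4719, -0.2791, 0.0333]
tool_rot: [0.0, 0.967, -0.256, 0.0]
force: [-0.2, 0.4, -2.8]
grip_width: 0.685
[np.float64(-2.318741591078808), np.float64(-2.3320155982680584), np.float64(-2.3433545634444144)]
tcp [ 0.4719 -0.2791  0.0333] xang -29.7 toolz [ 0.     -0.0006 -1.    ] F [-0.0857 -0.0995 -2.3434] g 0.678 t 31.5
tilt fix ax,ay [ 0.0005 -0.0003]
shift mm [ 1.3  6.1 -0.7]
```

Still hanging, so down another 1–2 mm.

```bash
python3 -m pendant '[{"tx":0,"ty":0,"tz":1,"ax":0,"ay":0,"az":0,"fingers":40},{"tx":0,"ty":0,"tz":0,"ax":0,"ay":0,"az":0,"fingers":40},{"tx":0,"ty":0,"tz":1,"ax":0,"ay":0,"az":0,"fingers":40},{"tx":0,"ty":0,"tz":0,"ax":0,"ay":0,"az":0,"fingers":40},{"tx":0,"ty":0,"tz":0,"ax":0,"ay":0,"az":0,"fingers":40},{"tx":0,"ty":0,"tz":0,"ax":0,"ay":0,"az":0,"fingers":40},{"tx":0,"ty":0,"tz":0,"ax":0,"ay":0,"az":0,"fingers":40},{"tx":0,"ty":0,"tz":0,"ax":0,"ay":0,"az":0,"fingers":40},{"tx":0,"ty":0,"tz":0,"ax":0,"ay":0,"az":0,"fingers":40},{"tx":0,"ty":0,"tz":0,"ax":0,"ay":0,"az":0,"fingers":40}]'
python3 - <<'E'
from h import *
F=[]
for i in range(3): p=eyes.capture("scene"); F.append(status.get_state()["force"][2])
print(F); to(.47,-.285,.034)
cv2.imwrite("pics/s7.png",cv2.resize(p["frame"][170:360,60:270,::-1],None,fx=3,fy=3))
E
```

```text
clock: 32.75
tcp_pos: [0.4721, -0.2795, 0.0324]
tool_rot: [0.001, 0.967, -0.256, 0.001]
force: [-0.3, 0.7, -0.2]
grip_width: 0.683
[np.float64(0.5888001708066175), np.float64(-0.29527371526996254), np.float64(0.3328413516891339)]
tcp [ 0.4721 -0.2795  0.0324] xang -29.7 toolz [ 0.0006 -0.0016 -1.    ] F [-0.3791  0.5715  0.3328] g 0.68 t 32.9
tilt fix ax,ay [ 0.0012 -0.0013]
shift mm [ 0.9  5.8 -1.6]
```

View pics/s7.png

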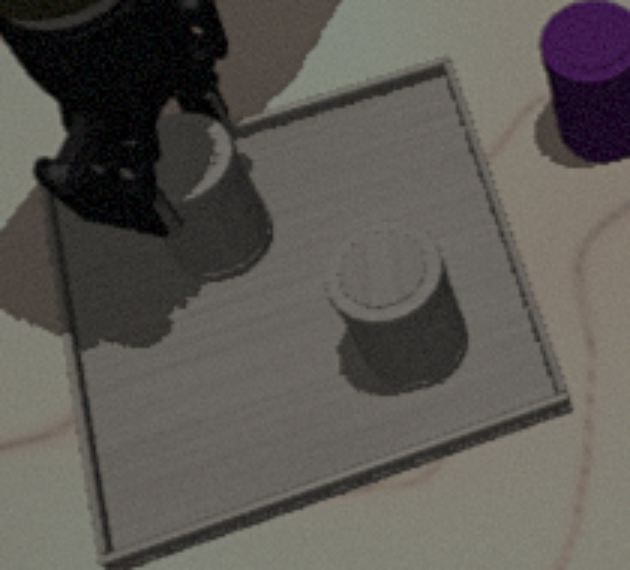

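Both tins are in the tray. The third sits on the floor with the force at about 0 N, at crop px (215,230), and the second is upright at (400,310). Releasing and going back for the heavy one.

```bash
python3 -m pendant '[{"tx":0,"ty":0,"tz":0,"ax":0,"ay":0,"az":0,"fingers":85},{"tx":0,"ty":0,"tz":0,"ax":0,"ay":0,"az":0,"fingers":85},{"tx":0,"ty":0,"tz":0,"ax":0,"ay":0,"az":0,"fingers":85},{"tx":0,"ty":0,"tz":-25,"ax":0,"ay":0,"az":0,"fingers":85},{"tx":0,"ty":0,"tz":-40,"ax":0,"ay":0,"az":0,"fingers":85},{"tx":0,"ty":0,"tz":-40,"ax":0,"ay":0,"az":0,"fingers":85},{"tx":-6,"ty":-35,"tz":0,"ax":0,"ay":0,"az":0,"fingers":85},{"tx":-8,"ty":-45,"tz":0,"ax":0,"ay":0,"az":0,"fingers":85},{"tx":-8,"ty":-45,"tz":0,"ax":0,"ay":0,"az":0,"fingers":85},{"tx":-8,"ty":-45,"tz":0,"ax":0,"ay":0,"az":0,"fingers":85}]'
python3 - <<'E'
from h import *
to(.5865,.029,.13)
E
```

```text
clock: 34.15
tcp_pos: [0.5329, -0.1167, 0.1415]
tool_rot: [0.001, 0.966, -0.26, 0.003]
force: [0.8, -0.7, 0.7]
grip_width: 0.993
tcp [ 0.5329 -0.1167  0.1415] xang -30.1 toolz [ 0.005  -0.0035 -1.    ] F [ 0.8021 -0.6687  0.6837] g 0.993 t 34.15
tilt fix ax,ay [ 0.0005 -0.006 ]
shift mm [ -26.7 -152.9   11.3]
```

```bash
python3 -m pendant '[{"tx":-7,"ty":-42,"tz":0,"ax":0,"ay":-0.006,"az":0,"fingers":85},{"tx":-8,"ty":-42,"tz":0,"ax":0,"ay":0,"az":0,"fingers":85},{"tx":-7,"ty":-36,"tz":4,"ax":0,"ay":0,"az":0,"fingers":85},{"tx":-4,"ty":-22,"tz":4,"ax":0,"ay":0,"az":0,"fingers":85},{"tx":0,"ty":0,"tz":0,"ax":0,"ay":0,"az":0,"fingers":85},{"tx":0,"ty":0,"tz":0,"ax":0,"ay":0,"az":0,"fingers":85},{"tx":0,"ty":0,"tz":0,"ax":0,"ay":0,"az":0,"fingers":85},{"tx":0,"ty":0,"tz":0,"ax":0,"ay":0,"az":0,"fingers":85},{"tx":0,"ty":0,"tz":0,"ax":0,"ay":0,"az":0,"fingers":85},{"tx":0,"ty":0,"tz":0,"ax":0,"ay":0,"az":0,"fingers":85}]'
python3 - <<'E'
from h import *
to(.5865,.027,.028)
p=eyes.capture("wrist"); s,M=tcp(); print("lid px",proj(p,[.5865,.027,.086]),proj(p,[*s["tcp_pos"][:2],.086])); cv2.imwrite("pics/w4.png",p["frame"][:,:,::-1])
E
```

```text
clock: 35.4
tcp_pos: [0.5836, 0.0239, 0.1343]
tool_rot: [0.0, 0.966, -0.259, 0.001]
force: [1.1, 0.8, 1.3]
grip_width: 0.995
tcp [0.5836 0.0239 0.1343] xang -30.0 toolz [ 0.0023 -0.0014 -1.    ] F [1.1459 0.7563 1.2619] g 0.995 t 35.4
tilt fix ax,ay [ 0.0001 -0.0027]
shift mm [  0.7  -4.1 106.3]
lid px [322.0593 242.2199] [320.6069 247.8771]
```

View pics/w4.png

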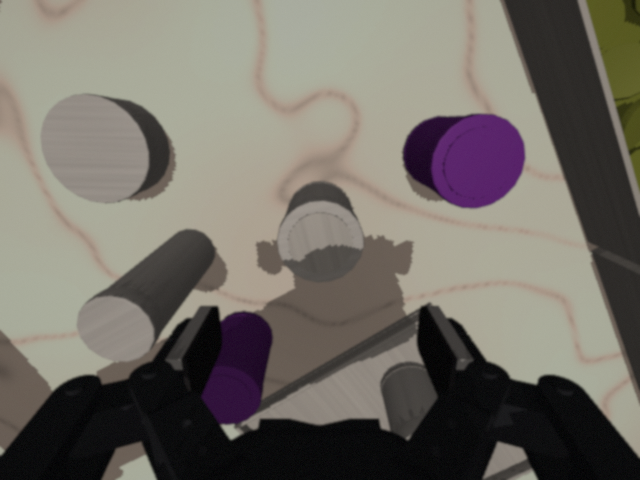

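The heavy tin's lid is centred at (320,241), aligned with the jaws. Grasping it and lifting 200 mm straight up.

```bash
python3 -m pendant '[{"tx":0,"ty":-5,"tz":10,"ax":0,"ay":-0.003,"az":0,"fingers":85},{"tx":0,"ty":0,"tz":20,"ax":0,"ay":0,"az":0,"fingers":85},{"tx":0,"ty":0,"tz":30,"ax":0,"ay":0,"az":0,"fingers":85},{"tx":0,"ty":0,"tz":30,"ax":0,"ay":0,"az":0,"fingers":85},{"tx":0,"ty":0,"tz":15,"ax":0,"ay":0,"az":0,"fingers":85},{"tx":0,"ty":0,"tz":0,"ax":0,"ay":0,"az":0,"fingers":85},{"tx":0,"ty":0,"tz":0,"ax":0,"ay":0,"az":0,"fingers":40},{"tx":0,"ty":0,"tz":0,"ax":0,"ay":0,"az":0,"fingers":40},{"tx":0,"ty":0,"tz":0,"ax":0,"ay":0,"az":0,"fingers":40},{"tx":0,"ty":0,"tz":0,"ax":0,"ay":0,"az":0,"fingers":40}]'
python3 - <<'E'
from h import *
to(.5865,.0302,.228)
E
```

```text
clock: 36.7
tcp_pos: [0.5881, 0.0298, 0.0262]
tool_rot: [-0.001, 0.966, -0.259, 0.001]
force: [0.0, 0.4, -4.8]
grip_width: 0.681
tcp [0.5881 0.0298 0.0262] xang -30.0 toolz [ 0.002   0.0006 -1.    ] F [ 0.0274  0.3788 -4.779 ] g 0.681 t 36.7
tilt fix ax,ay [-0.0015 -0.0014]
shift mm [  -1.2    0.2 -201.8]
```

```bash
python3 -m pendant '[{"tx":0,"ty":0,"tz":-15,"ax":0,"ay":0,"az":0,"fingers":40},{"tx":0,"ty":0,"tz":-30,"ax":0,"ay":0,"az":0,"fingers":40},{"tx":0,"ty":0,"tz":-40,"ax":0,"ay":0,"az":0,"fingers":40},{"tx":0,"ty":0,"tz":-40,"ax":0,"ay":0,"az":0,"fingers":40},{"tx":0,"ty":0,"tz":-30,"ax":0,"ay":0,"az":0,"fingers":40},{"tx":0,"ty":0,"tz":-20,"ax":0,"ay":0,"az":0,"fingers":40},{"tx":0,"ty":0,"tz":-10,"ax":0,"ay":0,"az":0,"fingers":40},{"tx":0,"ty":0,"tz":-5,"ax":0,"ay":0,"az":0,"fingers":40},{"tx":0,"ty":0,"tz":0,"ax":0,"ay":0,"az":0,"fingers":40},{"tx":0,"ty":0,"tz":0,"ax":0,"ay":0,"az":0,"fingers":40}]'
python3 - <<'E'
from h import *
F=[]
for i in range(4): p=eyes.capture("scene"); F.append(status.get_state()["force"][2])
print(F); to(.5865,.0302,.228)
E
```

```text
clock: 37.95
tcp_pos: [0.5851, 0.0299, 0.2256]
tool_rot: [-0.0, 0.966, -0.259, -0.0]
force: [0.1, 0.3, -6.0]
grip_width: 0.678
[np.float64(-5.542778882649374), np.float64(-4.840367314956292), np.float64(-4.9523044923387785), np.float64(-4.515517101766105)]
tcp [0.5852 0.0299 0.2259] xang -30.0 toolz [-0.0004  0.0009 -1.    ] F [-0.0365 -0.9432 -4.5155] g 0.679 t 38.15
tilt fix ax,ay [-0.0006  0.0008]
shift mm [ 0.9 -0.9 -2.1]
```

```bash
python3 -m pendant '[{"tx":0,"ty":0,"tz":0,"ax":0,"ay":0,"az":0,"fingers":40},{"tx":0,"ty":0,"tz":0,"ax":0,"ay":0,"az":0,"fingers":40},{"tx":0,"ty":0,"tz":0,"ax":0,"ay":0,"az":0,"fingers":40},{"tx":0,"ty":0,"tz":0,"ax":0,"ay":0,"az":0,"fingers":40},{"tx":0,"ty":0,"tz":0,"ax":0,"ay":0,"az":0,"fingers":40},{"tx":0,"ty":0,"tz":0,"ax":0,"ay":0,"az":0,"fingers":40},{"tx":0,"ty":0,"tz":0,"ax":0,"ay":0,"az":0,"fingers":40},{"tx":0,"ty":0,"tz":0,"ax":0,"ay":0,"az":0,"fingers":40},{"tx":0,"ty":0,"tz":0,"ax":0,"ay":0,"az":0,"fingers":40},{"tx":0,"ty":0,"tz":0,"ax":0,"ay":0,"az":0,"fingers":40}]'
python3 - <<'E'
from h import *
p=eyes.capture("scene"); cv2.imwrite("pics/s8.png",p["frame"][:,:,::-1])
q=eyes.capture("top"); cv2.imwrite("pics/t8.png",q["frame"][:,:,::-1])
to(.5865,.0302,.228); print(status.get_state()["joint_velocities"])
E
```

```text
clock: 39.4
tcp_pos: [0.5851, 0.0299, 0.2254]
tool_rot: [-0.0, 0.966, -0.259, -0.001]
force: [-0.5, -0.5, -4.6]
grip_width: 0.688
tcp [0.5851 0.0299 0.2254] xang -30.0 toolz [-0.0011  0.001  -1.    ] F [ 0.2252  0.5516 -3.9677] g 0.68 t 39.5
tilt fix ax,ay [-0.0003  0.0014]
shift mm [ 1.  -1.  -2.6]
[ 0.0005 -0.0016  0.0004 -0.0013  0.0006  0.0004]
```

View pics/s8.png

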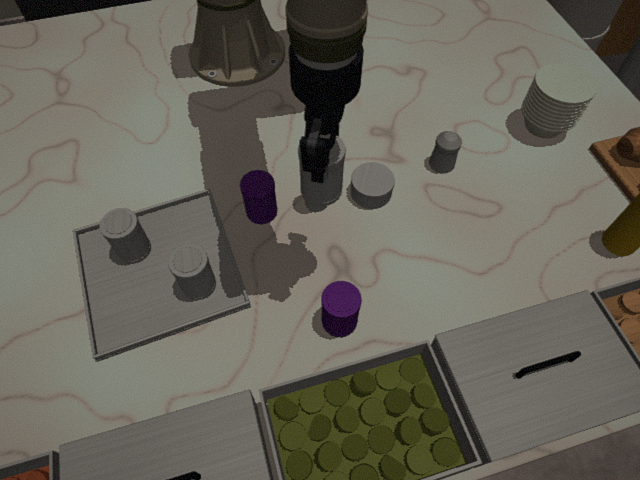

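View pics/t8.png

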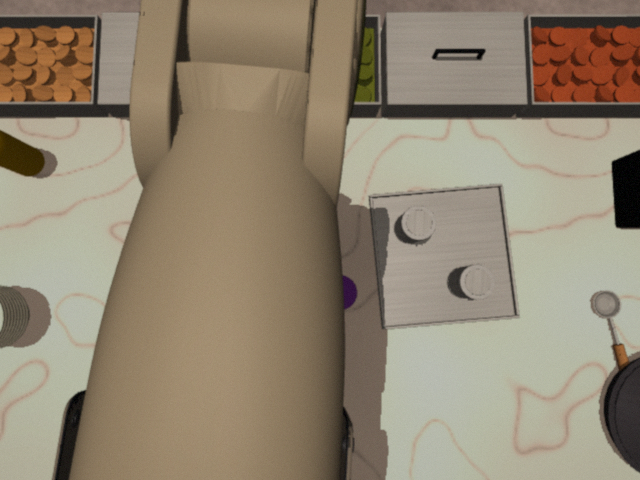

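The scene view shows the two light tins upright in the tray at (125,235) and (192,272). The heavy tin is held upright at (322,172). The purple tins, low tin and shaker are where they were, and the tall tin is hidden behind the held tin. Handing in.

Run:
```python
from cell import env
print(env.close_job())
```

```text
the job is handed in; nothing more can be done
None
```

I hefted all three plain tins, stood the two lighter ones on the tray floor, and handed the job in while holding the heaviest one up, at about 39.5 s of the 72 s allowed.

| Tin (starting x, y) | Weight felt | Where it ended up |
|---|---|---|
| about (0.587, 0.025) | 4.8 N (about 0.49 kg) | held by the arm |
| about (0.617, 0.160) | 1.8 N (about 0.18 kg) | tray floor, released only after I felt it touch |
| about (0.588, 0.332) | 2.5 N (about 0.25 kg, noise about 0.5 N) | tray floor, released only after I felt it touch |

- **Order:** the heavy tin was the first one I lifted. I set it gently back on its spot while I moved the other two, then picked it up again.
- **Held tin:** its underside is about 0.20 m above the counter. It is upright (tilt under 0.1°) and still.
- **Last pictures:** both light tins stand upright inside the tray. The purple look-alikes, low tin and shaker have not moved.
- **What I could not check:**
  - The held tin and the arm hid the tall tin in the last pictures; the last wrist view before that showed it still standing.
  - I measured the 0.20 m from how far the arm rose, not from a picture.
  - The force readings on the heavy tin varied between about 4.0 and 6.0 N, and the third tin's average is slightly above its listed range. Neither changes which tin is heaviest.

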